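# Silence the counter speaker and hold the phone handset out level

## Task

A customer call is coming on loudspeaker: first turn the volume knob on the counter speaker fully anticlockwise to its stop (off). Then draw the cordless handset up out of its leaning charger, turn it level with the keypad facing up, and finish while still holding it like that, still and some 20 cm above the counter; do not put it down. Leave the mug, stapler, stamp and thread spool where they stand.

Things in the scene. Friction and masses are not known exactly. Their poses are not given: they have to be found in the camera images.
- speaker: wooden table speaker, a fixed box 110 x 170 x 66 mm (x, y, z) with a grey cloth front; origin at the centre of its underside on the counter, its x axis points from the cloth front to the back. The volume knob stands on the middle of its top.
- volume (a joint): angle of the volume knob in rad: 0 = off, at the anticlockwise stop (seen from above), growing clockwise to 2.7. Starts between 0.7 and 1.4; light friction (0.03 N m), stays where it is left. At 0 its grip bar lies along the speaker's x axis, in line with the longer red tick; at value q the bar is turned clockwise from there by q.
- volume_grip (a point): the point to grip on the knob: on its vertical axis, 103 mm above the counter and 7 mm below the top of the black grip bar, which is 14 mm thick, 42 mm long and 32 mm tall, rising from a round disc 44 mm across
- charger: fixed desk charger: black pocket on a grey foot 100 x 90 x 10 mm; origin under the foot's centre, x axis away from the side the keypad faces. The pocket leans back (to +x) 40 degrees from vertical, its floor about 24 mm above the counter. Up along the handset its cheeks reach 36, front lip 24, back rest 58 mm; play 3 mm at each side, 5 mm in front; no latch.
- handset: cordless phone, loose, 142 x 46 x 23 mm, 0.10 to 0.17 kg, black with a grey keypad face. Origin: centre of its back face; x along its length to the earpiece (upper) end, y across its width, z out of the keypad. It stands in the charger, 71 mm of it below the origin, back on the back rest, z 50 degrees from vertical, y level. Its sides are free from 60 mm above the pocket floor to the top.
- mug: dark mug with a white foot, 82 x 114 x 97 mm, bystander; origin on its underside
- stapler: black stapler, 36 x 150 x 46 mm, bystander; origin at the centre of its underside
- rubber_stamp: rubber stamp with a wooden handle, 26 x 50 x 66 mm, bystander; origin at the centre of its underside
- thread_spool: spool of blue thread, standing, 27 x 27 x 46 mm, bystander; origin at the centre of its underside
Mind the look-alikes: they are no part of the job. There is more than one size of the speaker; the one meant has the size given above. Leave any green look-alike of the handset alone.

How it is judged:
By the outcome, as a careful person would: the job done as asked, in the order asked, and still so for the second after the job is handed in, while the arm keeps its last pose, push and grip.
It also fails if it takes over 48 s, if anything falls off the work surface, if the arm or the gripper's body presses on something with over 40 N, if the wrist force passes 120 N, or if a joint passes its speed limit or range.

## Robot

A 6-joint arm with a two-finger parallel gripper is mounted at the origin on a cart in front of the work surface, level with it; the furniture and walls round the work are solid. World frame = base frame: x ahead of the robot, y to its left, z up, the work surface at z = 0. Lengths are in mm, angles in rad, forces in N, time in s.
With the tool pointing down it reaches from about 275 to 1000 mm from the base axis. Payload 8.4 kg.
Tool frame: the origin (TCP) lies between the finger pads; the fingertips stand r.tips_ahead ahead of it and the grasp point (between the pads) lies 6 mm ahead of it (r.tips_ahead is the distance from the TCP to the fingertips, in mm); z points along the fingers, y is the line along which they close (so a half turn about z gives the same grasp; the last joint's range is limited). The gripper opens to 85 mm and grips with 20 to 120 N. Pads are 22 mm wide; open, the fingers measure 114 mm over their backs; the gripper's body (76 mm by 85 mm) begins 54 mm behind the grasp point. The pads swing forward as they close: fully open they stand 13 mm farther back than shut.
Start: joints at [1.158, 0.353, 1.633, -0, 1.155, -0.002], TCP at [249.588, 573.004, 230.681] pointing down, gripper open.
Joint ranges: [-2.63, 2.63], [-0.92, 2.1], [0.06, 2.66], [-1.3, 4.44], [0, 2.69], [-3.02, 3.02]. Speed limits (rad/s): [2.22, 2.22, 2.79, 3.14, 3.14, 3.14].

## Interface

Orientations are given as [roll, pitch, yaw] about the fixed x, y, z axes, in that order (R = Rz(yaw) Ry(pitch) Rx(roll)).
In Python, from rig import r gives the robot as it stands.
- The arm moves only by the tool carry_out, never from a script. Its arguments are lists of equal length, an entry for each row: "delta_pos": the shift along the tool's x, y, z in m, a list of three; "rot": the turn, a rotation vector about the tool's x, y, z in degrees, a list of three. A call has 1 to 8 rows; each row is the pose to reach, as a shift and turn from the pose commanded when the call began, along the tool's axes at that moment; what a row does not reach only later rows make up. A row lasts 1/8 s, in which the tool goes at most 62.5 mm and 10.7 degrees, less where a joint would pass 70% of its speed; a pose out of reach is approached as far as the arm can. A call with a gripper value outside its range is refused whole. "claw" is the finger opening in m, from 0 to 0.0854, set as the call begins (left out, the last holds). The fingers move at their own pace and stop on an object; "grip_force" is the grip in N (left out, the last holds). Time passes only in rows, so rows that repeat a pose let the fingers close. It gives the time, the measured TCP pose, the force, the opening and the grip force at its end, in the units of the state.
- r.sense(): the state, without advancing time (a new reading comes with each control period).
- r.grab_frame(name): name is "side" or "top" or "wrist"; returns the picture (420x560x3 uint8, blue, green, red); there is no depth.
- r.camera_info(name): a dict with "fx", "fy", "cx", "cy" (pixels), "pose" (4x4, takes a point from camera to world coordinates); the wrist camera has in their place "hand_eye" (4x4, takes a point from camera to tool coordinates, whose origin is the TCP and whose axes are the flange's). Camera axes: x right, y down, z forward; pixel columns grow to the right and rows downward; lengths in mm; the calibration is good to about 2 mm. A picture is of the moment at which its call begins: read the wrist's pose just before it. camera_info takes no time and is no camera call.
- r.sign_off(): hands the job in; it is judged then, once.
Trained networks look in the newest picture that a camera, given by its name, has taken for a name from the list of things; names that differ only in an ending like _2 or _b are one class to them, and where a whole thing is asked for, a point or a joint stands for the part that bears it (a point fixed in the world has none). Each returns a list of dicts, best first, with "p" (0 to 1); they miss things now and then, are a little off and sometimes report something else, mostly with a low value. They report only what shows in the picture. A call takes as long as a camera call. They do not tell look-alikes from the thing itself.
- r.recognise(thing, camera): "box" ([left, top, right, bottom] in pixels, round what is visible of it).
- r.cut_out(thing, camera): "mask" (420x560 bool, what is visible of it) and "box" ([left, top, right, bottom] in pixels, round what is visible of it).
The state is a dict: "clock": time; "qpos": joint angles; "qvel": joint speeds; "joint_efforts": joint torques, N m; "eef_pos": TCP position; "tcp_rot": TCP orientation; "contact_force": force on the tool from outside, world axes, zero at the start; "wrist_torque": the same for the moment, N m; "opening": opening from 0.0 (shut) to 1.0 (fully open); "grasp_force": force on a finger pad.
Only numpy, scipy, OpenCV 4.12 (cv2) and the standard library are available. Lean on these libraries where they do the work, as an engineer would, in place of code of your own. Each camera call takes 0.05 s, during which the arm holds its last target. There are 200 camera calls.

## Working session

There is one attempt and no reset: what is moved stays moved. The work goes in short steps, Python scripts to look and compute and a tool call to move; the robot and the scene stay as the last step left them, time stands still between calls to the robot, and variables do not carry over. Pictures are saved under pics/ and viewed, at most 10 in all, crops included, and the job is handed in when it is done.

Besides the shell and the picture viewer there is one more tool, called after "Call:" as a command line: name --argument value ..., lists and objects as JSON in quotes. carry_out: Moves the arm, as the interface text tells. Its arguments: {"type":"object","properties":{"delta_pos":{"type":"array","items":{"type":"array","items":{"type":"number"}}},"rot":{"type":"array","items":{"type":"array","items":{"type":"number"}}},"claw":{"type":"number"},"grip_force":{"type":"number"}},"required":["delta_pos","rot"]}

```bash
mkdir -p pics; ls
python3 - <<'E'
from rig import r
import cv2,numpy as np
print(r.sense(), r.tips_ahead)
ims=[]
for c in ("side","top"):
    im=r.grab_frame(c); cv2.imwrite(f"pics/{c}0.png",im); 
    i=r.camera_info(c); print(c,{k:np.round(v,3).tolist() for k,v in i.items()})
    for t in ("speaker","volume_grip","handset","charger"):
        for d in r.recognise(t,c): print(c,t,round(d["p"],2),np.round(d["box"]).tolist())
print(np.round(r.camera_info("wrist")["hand_eye"],3).tolist(), r.camera_info("wrist")["fx"])
E
```

```text
pics
{'clock': 0.0, 'qpos': array([ 1.15759644e+00,  3.53669665e-01,  1.63414057e+00,  2.74631439e-05,
        1.15522658e+00, -2.41045234e-03]), 'qvel': array([ 0.00112164,  0.00205506,  0.00211808,  0.00047999, -0.00034937,
       -0.00063526]), 'joint_efforts': array([ 1.07077224e-04, -6.05255270e+01, -3.42059970e+01,  1.32535996e-05,
        9.50824236e-03, -6.86572079e-06]), 'eef_pos': array([249.38403847, 572.55450325, 229.94550578]), 'tcp_rot': array([-3.14014855e+00, -2.85906325e-05,  2.73079209e+00]), 'contact_force': array([-0.28623792, -0.32980667, -0.4846168 ]), 'wrist_torque': array([-0.01181092,  0.03371421,  0.00732966]), 'grasp_force': 0.0, 'opening': 1.0021945558886676} 25.0
side {'fx': 383.525, 'fy': 383.525, 'cx': 278.109, 'cy': 207.557, 'pose': [[-0.991, -0.097, 0.088, 479.486], [-0.129, 0.624, -0.771, 790.568], [0.02, -0.776, -0.631, 736.588], [0.0, 0.0, 0.0, 1.0]]}
side speaker 0.77 [335.0, 245.0, 374.0, 289.0]
side speaker 0.67 [261.0, 243.0, 309.0, 314.0]
side volume_grip 0.67 [348.0, 251.0, 363.0, 263.0]
side volume_grip 0.64 [276.0, 251.0, 294.0, 270.0]
side handset 0.74 [332.0, 205.0, 374.0, 231.0]
side handset 0.71 [277.0, 157.0, 307.0, 192.0]
side charger 0.85 [277.0, 177.0, 316.0, 210.0]
top {'fx': 399.525, 'fy': 399.525, 'cx': 282.29, 'cy': 209.318, 'pose': [[-0.003, -0.989, 0.147, 417.053], [-1.0, 0.002, -0.009, -5.747], [0.009, -0.147, -0.989, 1171.743], [0.0, 0.0, 0.0, 1.0]]}
top speaker 0.95 [211.0, 273.0, 257.0, 307.0]
top speaker 0.81 [175.0, 206.0, 245.0, 251.0]
top volume_grip 0.66 [198.0, 220.0, 217.0, 232.0]
top handset 0.71 [292.0, 269.0, 331.0, 312.0]
top handset 0.7 [323.0, 198.0, 349.0, 237.0]
top charger 0.96 [316.0, 210.0, 350.0, 249.0]
[[0.001, -0.964, -0.265, 66.36], [1.0, 0.001, 0.0, -0.348], [-0.0, -0.265, 0.964, -142.77], [0.0, 0.0, 0.0, 1.0]] 336.41836658413075
```

Run:
```python
import cv2,numpy as np
a=cv2.imread("pics/top0.png")[180:330,160:360]; b=cv2.imread("pics/side0.png")[145:325,240:400]
a=cv2.resize(a,None,fx=4,fy=4,interpolation=3)[:, :800]; b=cv2.resize(b,None,fx=3.3,fy=3.3,interpolation=3)
cv2.imwrite("pics/tc.png",a); cv2.imwrite("pics/sc.png",b)
```

```text
(no output)
```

View pics/tc.png

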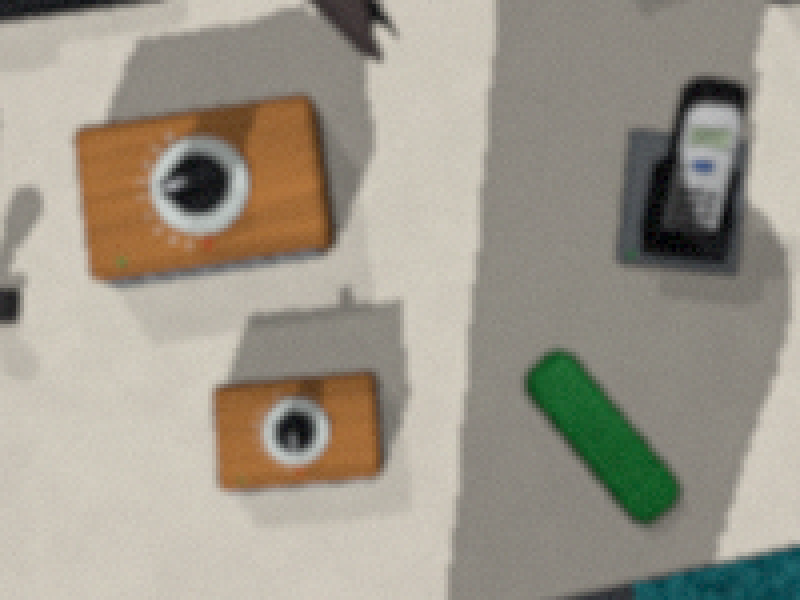

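View pics/sc.png

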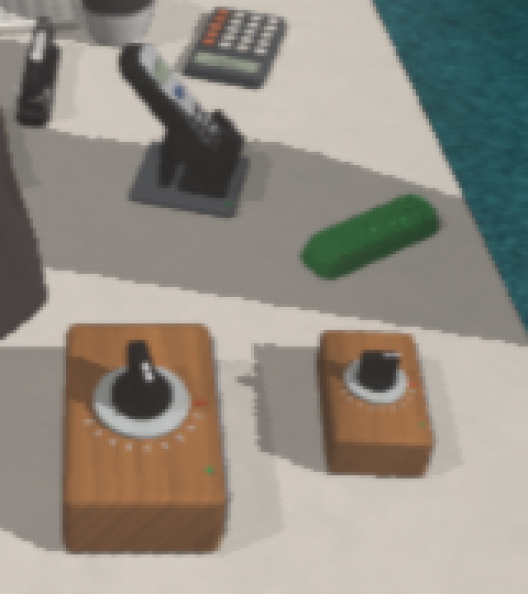

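View pics/top0.png

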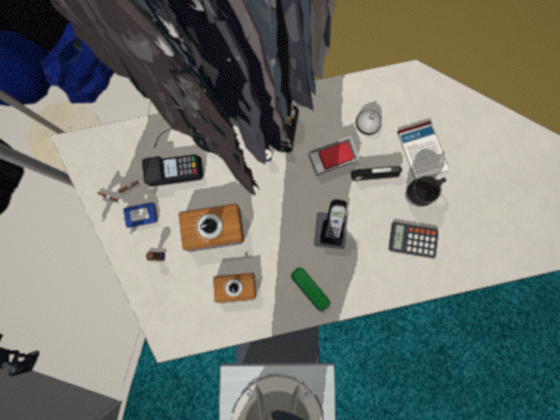

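Look-alikes: the speakers are the large one at top px (210,228) and the small one at (234,288). The large one spans about 60 px, or about 170 mm, so that is the one I want. The handsets are the black one in the charger at (336,217) and a green one lying at (311,290). I choose the black one. The red tick is on the robot side of the knob at (212,240), and the pointer faces left, about 1.2 to 1.4 rad clockwise from the tick.

```bash
cat > h.py <<'E'
import cv2,numpy as np
from rig import r
from scipy.spatial.transform import Rotation as R
def toolT(s=None):
    s=s or r.sense(); T=np.eye(4); T[:3,:3]=R.from_euler("xyz",s["tcp_rot"]).as_matrix(); T[:3,3]=s["eef_pos"]; return T
def cam(c,T=None):
    i=r.camera_info(c); P=i["pose"] if "pose" in i else (toolT() if T is None else T)@i["hand_eye"]
    return i,np.array(P)
def onplane(c,uv,z,T=None):
    i,P=cam(c,T); d=P[:3,:3]@[(uv[0]-i["cx"])/i["fx"],(uv[1]-i["cy"])/i["fy"],1]; o=P[:3,3]
    return o+d*(z-o[2])/d[2]
def proj(c,X,T=None):
    i,P=cam(c,T); q=(np.array(X)-P[:3,3])@P[:3,:3]
    return np.c_[q[:,0]/q[:,2]*i["fx"]+i["cx"],q[:,1]/q[:,2]*i["fy"]+i["cy"]]
def delta(pos,rpy,T):
    """shift (m) along tool axes and rotvec (deg) from commanded T to target"""
    Rt=R.from_euler("xyz",rpy).as_matrix()
    return np.round(T[:3,:3].T@(np.array(pos)-T[:3,3])/1000,4).tolist(),np.round(np.degrees(R.from_matrix(T[:3,:3].T@Rt).as_rotvec()),2).tolist()
E
python3 - <<'E'
from h import *
t=lambda x,y:(160+(x+.5)/4-.5,180+(y+.5)/4-.5)
s=lambda x,y:(240+(x+.5)/3.3-.5,145+(y+.5)/3.3-.5)
print("disc",onplane("top",t(199,186),74),onplane("side",s(141,400),74))
C=[onplane("top",t(*p),66) for p in((78,130),(310,97),(330,246),(95,278))]; print(np.round(C), np.mean(C,0))
d=C[1]-C[0];e=C[2]-C[3];print(np.degrees(np.arctan2(-d[0],-d[1])),np.degrees(np.arctan2(-e[0],-e[1])))
F=[onplane("top",t(*p),10) for p in((630,130),(745,140),(738,272),(620,265))];print("foot",np.round(F),np.mean(F,0))
print("handset top",onplane("top",t(712,85),140))
ctr=np.mean(C,0); T=toolT()
# wrist-cam look: camera above knob: place camera axis over knob
print(delta([400,180,260],[np.pi,0,np.pi/2+.4],T))
E
```

```text
disc [533.25976028 185.03335256  74.        ] [534.25160289 190.94787129  74.        ]
[[574. 272.  66.]
 [597. 110.  66.]
 [492.  95.  66.]
 [471. 256.  66.]] [533.25389684 183.32914871  66.        ]
-8.108848235344219 -7.604992085856824
foot [[ 581. -119.   10.]
 [ 573. -203.   10.]
 [ 476. -196.   10.]
 [ 482. -110.   10.]] [ 527.89215935 -157.1184802    10.        ]
handset top [ 591.94762966 -160.6512178   140.        ]
([-0.2948, -0.3002, -0.0293], [-0.0, 0.0, 43.54])
```

Run:
```python
from h import *
print(delta([533.5,186,225],[np.pi,0,np.radians(112)],toolT()))
```

```text
([-0.4148, -0.2414, 0.0057], [-0.0, 0.0, 44.46])
```

Call:
carry_out --delta_pos '[[-0.051,-0.03,0],[-0.103,-0.06,0.001],[-0.155,-0.09,0.002],[-0.207,-0.12,0.003],[-0.259,-0.15,0.003],[-0.311,-0.18,0.004],[-0.363,-0.21,0.005],[-0.415,-0.241,0.006]]' --rot '[[0,0,5.5],[0,0,11],[0,0,16.5],[0,0,22],[0,0,27.5],[0,0,33],[0,0,39],[0,0,44.5]]'

```text
clock: 1.5
eef_pos: [534.9, 184.7, 224.9]
tcp_rot: [3.141, -0.0, 1.951]
contact_force: [-0.5, 0.5, 0.3]
opening: 0.998
grasp_force: 0.0
```

Call:
carry_out --delta_pos '[[0,0,0],[0,0,0]]' --rot '[[0,0,0],[0,0,0]]'

```text
clock: 1.75
eef_pos: [533.6, 186.3, 224.6]
tcp_rot: [-3.141, -0.0, 1.954]
contact_force: [-0.1, 0.6, 0.0]
opening: 0.998
grasp_force: 0.0
```

Run:
```python
from h import *
s=r.sense();print(s["eef_pos"],np.degrees(s["tcp_rot"]),s["qpos"],s["clock"])
im=r.grab_frame("wrist");cv2.imwrite("pics/w1.png",im); np.save("T1.npy",toolT(s))
for t in("volume_grip","speaker"):
  for d in r.recognise(t,"wrist"):print(t,d)
```

```text
[533.59966158 186.32099579 224.59353893] [-1.79980764e+02 -2.54287378e-02  1.11938021e+02] [ 3.33028856e-01  2.66894372e-01  1.76925996e+00  4.77198876e-04
  1.10579580e+00 -5.00759714e-02] 1.75
volume_grip {'box': [62.2, 178.5, 103.4, 208.3], 'p': 0.89}
volume_grip {'box': [252.0, 177.4, 301.0, 238.3], 'p': 0.62}
speaker {'box': [50.2, 124.5, 155.2, 253.6], 'p': 0.93}
speaker {'box': [206.8, 93.4, 353.6, 286.3], 'p': 0.65}
```

View pics/w1.png

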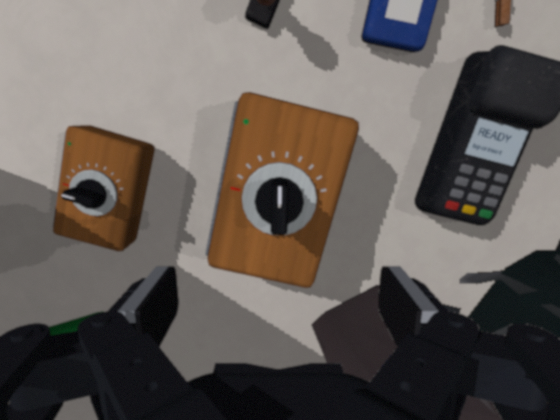

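The wrist view shows the large speaker's knob at (279,200). The bar's white line runs from (279,186) to (279,209), and the red tick is at (236,188). The bar is already almost parallel to the tool's x axis.

Run:
```python
from h import *
T=np.load("T1.npy"); im=cv2.imread("pics/w1.png")
g=cv2.cvtColor(im[150:255,225:335],6)
w=(g>200)&False
hsv=cv2.cvtColor(im,cv2.COLOR_BGR2HSV)
# white scale ring fill hull -> ellipse (plane 66), dark disc
ring=((hsv[...,1]<40)&(hsv[...,2]>130)).astype(np.uint8); ring[:155]=0;ring[245:]=0;ring[:,:232]=0;ring[:,325:]=0
n,l,st,c=cv2.connectedComponentsWithStats(ring);
k=1+np.argsort(-st[1:,4])[:2]; print(st[k],c[k])
pts=np.argwhere(l==k[0])[:,::-1].astype(np.float32); e=cv2.fitEllipse(cv2.convexHull(pts)); print(e)
print("ring ctr",onplane("wrist",e[0],67,T))
p=np.argwhere(l==k[1])[:,::-1].astype(np.float32); vx,vy,x0,y0=cv2.fitLine(p,cv2.DIST_L2,0,.01,.01).ravel(); print(vx,vy,x0,y0,len(p))
a=onplane("wrist",(x0-vx*11,y0-vy*11),110,T);b=onplane("wrist",(x0+vx*11,y0+vy*11),110,T);print(a,b,np.degrees(np.arctan2(*(b-a)[[1,0]])))
C=[onplane("wrist",q,66,T) for q in((241,93),(358,121),(311,287),(209,262))];print(np.round(C),np.mean(C,0))
for i,j in((0,3),(1,2)):
  d=C[i]-C[j];print(np.degrees(np.arctan2(-d[0],d[1])))
print("tick",onplane("wrist",(236,188),66,T))
cv2.imwrite("pics/k.png",cv2.resize(im[150:250,225:335],None,fx=5,fy=5,interpolation=3))
```

```text
[[ 243  163   73   70 1596]
 [ 278  187    4   20   72]] [[273.12781955 187.89849624]
 [279.40277778 195.80555556]]
((278.6716003417969, 198.3131103515625), (71.77984619140625, 72.61626434326172), 94.10917663574219)
ring ctr [534.99514077 185.66071206  67.        ]
0.017224727 -0.99985164 279.40277 195.80556 72
[534.25274689 188.36929593 110.        ] [527.93305878 204.762669   110.        ] 111.0817813395636
[[471. 258.  66.]
 [573. 274.  66.]
 [598. 114.  66.]
 [496. 102.  66.]] [534.7279107  187.13791019  66.        ]
9.0439915595243
8.985256338755468
tick [495.489305   179.83051544  66.        ]
```

View pics/k.png

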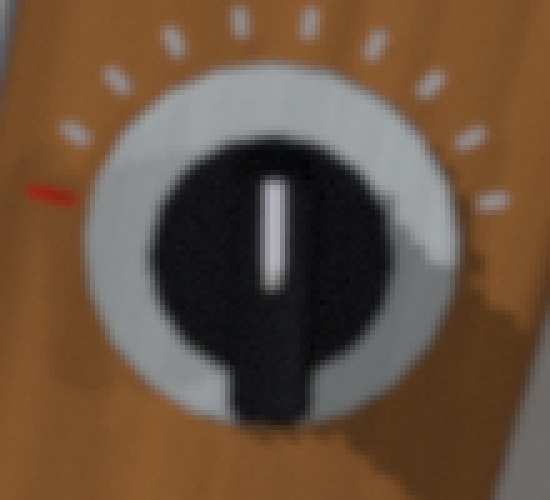

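Call:
carry_out --delta_pos '[[0,0.001,0.03],[0,0.001,0.06],[0,0.001,0.09],[0,0.001,0.114],[0,0.001,0.114],[0,0.001,0.114]]' --rot '[[0,0,1],[0,0,1],[0,0,1],[0,0,1],[0,0,1],[0,0,1]]'

```text
clock: 2.65
eef_pos: [535.0, 187.5, 111.6]
tcp_rot: [3.141, 0.0, 1.938]
contact_force: [0.4, 0.9, 0.5]
opening: 0.998
grasp_force: 0.0
```

Call:
carry_out --delta_pos '[[0,0,0],[0,0,0],[0,0,0],[0,0,0],[0,0,0],[0,0,0]]' --rot '[[0,0,0],[0,0,0],[0,0,0],[0,0,0],[0,0,0],[0,0,0]]' --claw 0.0 --grip_force 30

```text
clock: 3.4
eef_pos: [534.7, 186.7, 110.6]
tcp_rot: [-3.141, -0.0, 1.937]
contact_force: [0.5, -0.0, 0.4]
opening: -0.001
grasp_force: 0.0
```

Run:
```python
from h import *
print(r.sense())
cv2.imwrite("pics/w2.png",np.hstack([r.grab_frame("wrist")[100:,100:460],cv2.resize(r.grab_frame("side")[205:325,220:350],None,fx=2.66,fy=2.66)]))
```

```text
{'clock': 3.4, 'qpos': array([ 3.33184728e-01,  4.06518093e-01,  1.86043841e+00,  1.13027965e-05,
        8.74761502e-01, -3.26010399e-02]), 'qvel': array([-3.50677810e-04,  7.89062086e-04, -1.33323221e-04,  8.00131846e-05,
        2.45917538e-04, -7.57396213e-05]), 'joint_efforts': array([-6.00250612e-03, -5.73922133e+01, -2.73134905e+01, -1.79678291e-04,
        1.86598736e-03, -6.84329009e-06]), 'eef_pos': array([534.72011063, 186.65019469, 110.63124253]), 'tcp_rot': array([-3.14146765e+00, -1.27540051e-05,  1.93657485e+00]), 'contact_force': array([ 0.4958093 , -0.01255612,  0.43425743]), 'wrist_torque': array([0.03821265, 0.0183256 , 0.02866404]), 'grasp_force': 0.0, 'opening': -0.0012512634471963002}Traceback (most recent call last):
  File "<stdin>", line 3, in <module>
    return _nx.concatenate(arrs, 1, dtype=dtype, casting=casting)
           ~~~~~~~~~~~~~~~^^^^^^^^^^^^^^^^^^^^^^^^^^^^^^^^^^^^^^^
ValueError: all the input array dimensions except for the concatenation axis must match exactly, but along dimension 0, the array at index 0 has size 320 and the array at index 1 has size 319
```

Run:
```python
from h import *
cv2.imwrite("pics/w2.png",np.hstack([r.grab_frame("wrist")[100:,100:460],cv2.resize(r.grab_frame("side")[205:325,220:350],(347,320))]))
```

```text
(no output)
```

View pics/w2.png

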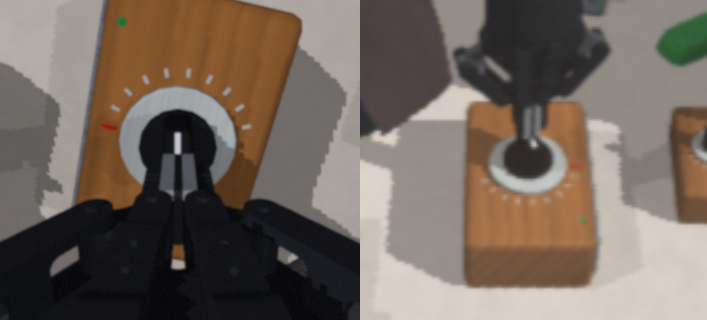

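Run:
```python
from h import *
T=toolT()
P=np.array([[11,-7,25],[11,7,25],[11,0,25],[-11,0,25],[11,-7,0],[11,7,0]]);W=P@T[:3,:3].T+T[:3,3]
print(np.round(proj("wrist",W,T)-[100,100]))
k=np.array([534.8,186.5,0]);d=np.array([np.cos(np.radians(111)),np.sin(np.radians(111)),0]);n=np.array([d[1],-d[0],0])
B=np.array([k+s*d+t*n+[0,0,z] for s,t,z in((21,7,110),(21,-7,110),(21,7,78),(21,-7,78),(-21,0,110),(0,0,78))])
print(np.round(proj("wrist",B,T)-[100,100]))
im=r.grab_frame("wrist")[170:400,180:370];cv2.imwrite("pics/w3.png",cv2.resize(im,None,fx=2.6,fy=2.6,interpolation=2))
```

```text
[[164. 131.]
 [191. 131.]
 [177. 131.]
 [177. 170.]
 [162. 148.]
 [193. 148.]]
[[193. 127.]
 [161. 127.]
 [190. 109.]
 [164. 109.]
 [177. 211.]
 [177. 146.]]
```

View pics/w3.png

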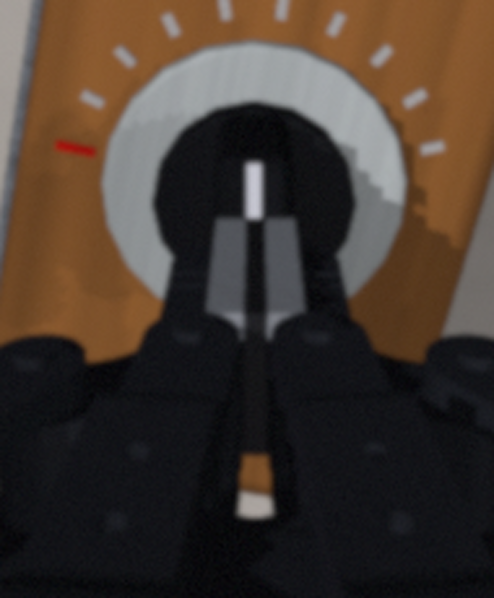

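The pictures show the fingers shut above the bar top. The real fingertips sit about 30 mm farther back than `tips_ahead` says, which explains the empty close. I'll open and go lower in steps while watching the force.

Call:
carry_out --delta_pos '[[0,0,0],[0,0,0],[0,0,0],[0,0,0]]' --rot '[[0,0,0],[0,0,0],[0,0,0],[0,0,0]]' --claw 0.085

```text
clock: 4.15
eef_pos: [534.7, 186.7, 110.7]
tcp_rot: [-3.142, 0.0, 1.937]
contact_force: [0.2, 0.0, 0.2]
opening: 0.843
grasp_force: 0.0
```

Call:
carry_out --delta_pos '[[0,0,0.005],[0,0,0.01],[0,0,0.014],[0,0,0.018],[0,0,0.022],[0,0,0.022]]' --rot '[[0,0,0],[0,0,0],[0,0,0],[0,0,0],[0,0,0],[0,0,0]]'

```text
clock: 4.9
eef_pos: [534.5, 186.6, 88.3]
tcp_rot: [-3.141, 0.0, 1.937]
contact_force: [0.4, 0.6, 0.8]
opening: 0.993
grasp_force: 0.0
```

Call:
carry_out --delta_pos '[[0,0,0],[0,0,0],[0,0,0],[0,0,0],[0,0,0],[0,0,0]]' --rot '[[0,0,0],[0,0,0],[0,0,0],[0,0,0],[0,0,0],[0,0,0]]' --claw 0.0 --grip_force 30

```text
clock: 5.65
eef_pos: [534.6, 186.6, 88.9]
tcp_rot: [-3.141, -0.0, 1.937]
contact_force: [-3.3, -1.4, 5.4]
opening: 0.159
grasp_force: 32.0
```

Call:
carry_out --delta_pos '[[0,0,0],[0,0,0],[0,0,0],[0,0,0],[0,0,0],[0,0,0],[0,0,0],[0,0,0]]' --rot '[[0,0,-10],[0,0,-20],[0,0,-30],[0,0,-40],[0,0,-50],[0,0,-60],[0,0,-68],[0,0,-74]]'

```text
clock: 6.65
eef_pos: [534.0, 185.8, 88.9]
tcp_rot: [-3.14, -0.002, -3.051]
contact_force: [-4.8, -6.1, 9.2]
opening: 0.158
grasp_force: 32.4
```

Call:
carry_out --delta_pos '[[0,0,0],[0,0,0],[0,0,0],[0,0,0],[0,0,0],[0,0,0]]' --rot '[[0,0,-2],[0,0,-4],[0,0,-6],[0,0,-8],[0,0,-8],[0,0,-8]]'

```text
clock: 7.4
eef_pos: [534.5, 185.9, 88.9]
tcp_rot: [-3.141, -0.001, -2.917]
contact_force: [-1.3, -7.2, 8.9]
opening: 0.158
grasp_force: 58.3
```

Run:
```python
from rig import r
s=r.sense();print(s["wrist_torque"],s["tcp_rot"],s["qpos"],s["opening"])
```

```text
[-0.99335788  0.37517993 -0.93972684] [-3.14096745e+00 -7.91906404e-04 -2.91692607e+00] [ 3.32343342e-01  4.37239471e-01  1.87332654e+00 -7.25755059e-04
  8.31881286e-01 -1.46263080e+00] 0.15843874758725127
```

Torque about the knob axis is −0.94 N m, so the knob is at its stop. I'll release and rise.

Call:
carry_out --delta_pos '[[0,0,0],[0,0,0],[0,0,0],[0,0,0],[0,0,0],[0,0,0]]' --rot '[[0,0,0],[0,0,0],[0,0,0],[0,0,0],[0,0,0],[0,0,0]]' --claw 0.085

```text
clock: 8.15
eef_pos: [534.8, 186.7, 88.7]
tcp_rot: [3.142, 0.0, -2.915]
contact_force: [0.4, -0.7, 0.2]
opening: 0.993
grasp_force: 0.0
```

Call:
carry_out --delta_pos '[[0,0,-0.02],[0,0,-0.05],[0,0,-0.09],[0,0,-0.135],[0,0,-0.18],[0,0,-0.18],[0,0,-0.18]]' --rot '[[0,0,0],[0,0,0],[0,0,0],[0,0,0],[0,0,0],[0,0,0],[0,0,0]]'

```text
clock: 9.02
eef_pos: [534.3, 186.6, 268.1]
tcp_rot: [-3.142, -0.001, -2.915]
contact_force: [0.6, 0.9, 0.3]
opening: 0.991
grasp_force: 0.0
```

Run:
```python
from h import *
s=r.sense();print(s["eef_pos"],np.degrees(s["tcp_rot"]),s["qpos"],s["clock"]);T=toolT(s)
im=r.grab_frame("wrist");cv2.imwrite("pics/w4.png",im)
hsv=cv2.cvtColor(im,cv2.COLOR_BGR2HSV)
k=proj("wrist",[[534.8,186.5,105]],T)[0].astype(int);print(k)
x,y=k;m=((hsv[...,1]<45)&(hsv[...,2]>130)).astype(np.uint8);M=np.zeros_like(m);M[y-25:y+25,x-25:x+25]=1;m*=M
n,l,st,c=cv2.connectedComponentsWithStats(m);print(st[1:])
for j in range(1,n):
  if 15<st[j,4]<150:
    p=np.argwhere(l==j)[:,::-1].astype(np.float32);vx,vy,x0,y0=cv2.fitLine(p,2,0,.01,.01).ravel()
    a=onplane("wrist",(x0-vx*9,y0-vy*9),110,T);b=onplane("wrist",(x0+vx*9,y0+vy*9),110,T);print(c[j],np.degrees(np.arctan2(*(b-a)[[1,0]])))
    cv2.circle(im,(int(x0),int(y0)),1,(0,0,255))
cv2.imwrite("pics/k2.png",cv2.resize(im[max(0,y-110):y+110,x-150:x+150],(660,484)))
```

```text
[534.3404493  186.5789313  268.12848885] [-1.79997635e+02 -3.19194172e-02 -1.67037190e+02] [ 3.33279181e-01  2.27194985e-01  1.71994577e+00  1.98674647e-05
  1.19501022e+00 -1.46376818e+00] 9.025
[278 196]
[[253 171  14  19 100]
 [283 171  20  49 376]
 [276 177   4  17  46]
 [300 218   2   2   3]]
[256.49 176.22] 163.47231276287766
[277.93478261 184.80434783] -169.9495944842373
```

View pics/k2.png

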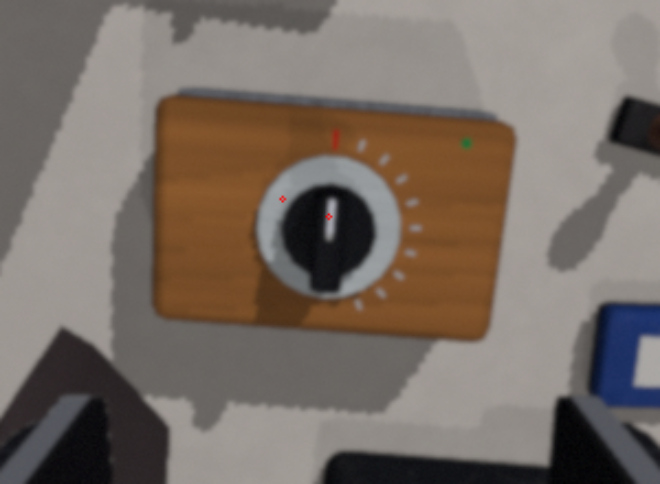

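The knob's line at 190° points at the red tick, so it is off. Next I estimate the arm geometry to choose the tool tilt for the handset.

Run:
```python
from h import *
from scipy.optimize import least_squares
D=np.array([[.3537,1.6341,624.6,229.9],[.2669,1.7693,565.2,224.6],[.4065,1.8604,566.35,110.6],[.2272,1.7199,566,268.1],[.4372,1.8733,566,88.8]])
f=lambda p,a,b:(p[0]+p[1]*np.sin(a)+p[2]*np.sin(a+b+p[3]),p[4]+p[1]*np.cos(a)+p[2]*np.cos(a+b+p[3]))
F=lambda p:np.r_[f(p,D[:,0],D[:,1])[0]-D[:,2],f(p,D[:,0],D[:,1])[1]-D[:,3],(p[0])*1e-3]
s=least_squares(F,[0,450,450,0,100]);p=s.x;print(p,np.abs(s.fun).max())
# handset grasp ~ (565,-160,100): radius 587. tool tilt t fwd from vertical, tool frame TCP ~30 beyond grasp
for Lt in(200,260):
  for t in(0,20,35,50,-20,-30):
    for nm,rr,zz in(("grasp",580,105),("final",560,210)):
      tr=np.radians(t); rt=rr+30*np.sin(tr); zt=zz-30*np.cos(tr)
      R_=rt-Lt*np.sin(tr); Z=zt+Lt*np.cos(tr)-Lt
      g=least_squares(lambda q:np.subtract(f(p,*q),(R_,Z)),[.3,1.8]);a,b=g.x
      print(Lt,t,nm,np.round([a,b,np.pi-tr-a-b],2),round(g.cost,1))
```

```text
[-7.61362904e-03  5.65656237e+02  4.97393939e+02  1.14812052e-01
 -4.84384016e+01] 0.08381095824890394
200 0 grasp [0.47 1.85 0.82] 0.0
200 0 final [0.31 1.82 1.01] 0.0
200 20 grasp [0.42 1.98 0.39] 0.0
200 20 final [0.23 1.95 0.61] 0.0
200 35 grasp [0.41 2.07 0.05] 0.0
200 35 final [0.21 2.05 0.28] 0.0
200 50 grasp [ 0.44  2.15 -0.32] 0.0
200 50 final [ 0.21  2.14 -0.08] 0.0
200 -20 grasp [0.56 1.72 1.21] 0.0
200 -20 final [0.4  1.7  1.38] 0.0
200 -30 grasp [0.61 1.66 1.39] 0.0
200 -30 final [0.46 1.65 1.56] 0.0
260 0 grasp [0.47 1.85 0.82] 0.0
260 0 final [0.31 1.82 1.01] 0.0
260 20 grasp [0.4  2.03 0.36] 0.0
260 20 final [0.21 2.   0.59] 0.0
260 35 grasp [ 0.39  2.15 -0.01] 0.0
260 35 final [0.17 2.13 0.23] 0.0
260 50 grasp [ 0.44  2.25 -0.43] 0.0
260 50 final [ 0.18  2.24 -0.16] 0.0
260 -20 grasp [0.59 1.67 1.23] 0.0
260 -20 final [0.44 1.66 1.39] 0.0
260 -30 grasp [0.66 1.59 1.42] 0.0
260 -30 final [0.51 1.59 1.57] 0.0
```

```bash
cat >> h.py <<'E'
def Rt(yaw,tilt):
    """tool: yaw deg about z from pointing down, then tilt deg forward about tool y"""
    return (R.from_euler("xyz",[180,0,yaw],degrees=True)*R.from_rotvec([0,-tilt,0],degrees=True))
def go(pos,Rn,T):
    return np.round(T[:3,:3].T@(np.array(pos)-T[:3,3])/1000,4).tolist(),np.round(np.degrees((R.from_matrix(T[:3,:3]).inv()*Rn).as_rotvec()),2).tolist()
E
python3 - <<'E'
from h import *
T=toolT(); print(go([535,-156,240],Rt(175.3,20),T)); print(Rt(175.3,20).as_matrix()[:,2])
E
```

```text
([0.0758, -0.3339, 0.0277], [3.06, -19.94, 17.49])
[ 0.34087006 -0.02802462 -0.93969262]
```

Call:
carry_out --delta_pos '[[0.01,-0.045,0],[0.02,-0.09,0],[0.031,-0.137,0.005],[0.042,-0.185,0.01],[0.053,-0.235,0.015],[0.064,-0.285,0.02],[0.076,-0.334,0.028],[0.076,-0.334,0.028]]' --rot '[[0.4,-2.8,2.5],[0.9,-5.7,5],[1.3,-8.5,7.5],[1.7,-11.4,10],[2.2,-14.2,12.5],[2.6,-17,15],[3.1,-20,17.5],[3.1,-20,17.5]]'

```text
clock: 10.07
eef_pos: [533.4, -158.3, 238.1]
tcp_rot: [3.141, 0.348, 3.054]
contact_force: [-0.4, 0.5, -0.1]
opening: 0.992
grasp_force: 0.0
```

Call:
carry_out --delta_pos '[[0,0,0],[0,0,0]]' --rot '[[0,0,0],[0,0,0]]'

```text
clock: 10.32
eef_pos: [535.8, -154.7, 240.4]
tcp_rot: [3.141, 0.351, 3.061]
contact_force: [-0.4, 1.3, 0.1]
opening: 0.994
grasp_force: 0.0
```

Run:
```python
from h import *
s=r.sense();print(s["eef_pos"],np.degrees(s["tcp_rot"]),s["qpos"],s["clock"]);T=toolT(s);np.save("T5.npy",T)
im=r.grab_frame("wrist");cv2.imwrite("pics/w5.png",im)
M={}
for t in("handset","charger"):
  for d in r.cut_out(t,"wrist"):print(t,d["p"],d["box"]); M.setdefault(t,d["mask"])
np.savez("m5.npz",**M)
# draw model: handset box guess
yaw=np.radians(-4.7);u=np.array([np.cos(yaw),np.sin(yaw),0]);v=np.array([-u[1],u[0],0]);k=np.array([0,0,1.])
xh=u*np.sin(np.radians(40))+k*np.cos(np.radians(40));zh=-u*np.sin(np.radians(50))+k*np.cos(np.radians(50))
top=np.array([594,-160,133.])
P=[top+v*a+zh*b-xh*c for c in(0,80) for a,b in((23,0),(23,23),(-23,23),(-23,0))]
q=proj("wrist",P,T).astype(int);print(q.tolist())
for a in q: cv2.circle(im,tuple(map(int,a)),2,(0,0,255),-1)
cv2.imwrite("pics/w5b.png",im)
```

```text
[ 535.77168951 -154.72835488  240.40170177] [179.97146751  20.11295309 175.36206153] [-0.33797527  0.07698171  2.01700971  0.13496516  0.71184751 -1.91523819] 10.325
handset 0.81 [244.4, 92.4, 301.6, 233.6]
charger 0.73 [229.3, 47.7, 323.3, 148.0]
[[305, 228], [308, 222], [247, 222], [249, 228], [303, 139], [305, 126], [249, 126], [251, 139]]
```

View pics/w5b.png

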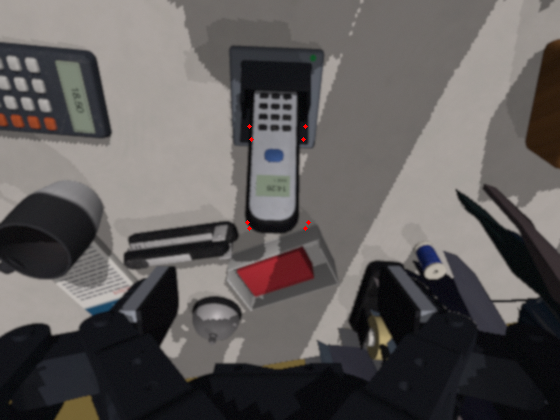

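The wrist view shows the handset standing with its keypad face centred at col 273, and its top end at row 232. My model is about 4 px too far right. I refine with the mask.

Run:
```python
from h import *
from scipy.optimize import least_squares
T=np.load("T5.npy");m=np.load("m5.npz")["handset"]
rows=np.arange(110,226,5);L=np.array([np.flatnonzero(m[y])[[0,-1]] for y in rows]);print(np.c_[rows,L].tolist())
mid=L.mean(1); ys=np.flatnonzero(m.any(1))[-1];print("last row",ys)
def model(p):
    yaw=np.radians(p[2]);u=np.array([np.cos(yaw),np.sin(yaw),0]);v=np.array([-u[1],u[0],0]);k=np.array([0,0,1.])
    xh=u*np.sin(np.radians(40))+k*np.cos(np.radians(40));zh=-u*np.sin(np.radians(50))+k*np.cos(np.radians(50))
    return np.array([p[0],p[1],133.]),xh,v,zh
def f(p):
    t,xh,v,zh=model(p)
    c=proj("wrist",[t+zh*15-xh*s for s in np.linspace(0,110,30)],T)
    o=np.argsort(c[:,1]);e=np.interp(rows[:-2],c[o,1],c[o,0])-mid[:-2]
    b=max(proj("wrist",[t,t+zh*23],T)[:,1])
    return np.r_[e,3*(b-ys-.5)]
s=least_squares(f,[594,-160,-4.7]);t,xh,v,zh=model(s.x);print(s.x,np.abs(s.fun).max())
G=t-42*xh+11.5*zh;print("G",G)
for c in("top","side"):
  r.grab_frame(c)
  d=[d for d in r.cut_out("handset",c)]
  q=proj(c,[t+v*a+zh*b for a,b in((23,0),(23,23),(-23,23),(-23,0))]);print(c,np.round(q).tolist(),[e["box"] for e in d])
```

```text
[[110, 250, 299], [115, 249, 299], [120, 249, 299], [125, 249, 299], [130, 249, 299], [135, 248, 298], [140, 248, 298], [145, 248, 299], [150, 248, 299], [155, 247, 298], [160, 247, 298], [165, 247, 298], [170, 247, 298], [175, 246, 298], [180, 246, 298], [185, 245, 298], [190, 246, 298], [195, 245, 298], [200, 245, 298], [205, 245, 298], [210, 246, 298], [215, 245, 298], [220, 245, 297], [225, 247, 295]]
last row 233
[ 598.80883736 -166.24574615   -6.6703045 ] 0.6914173084683739
G [ 563.24462201 -162.08659663  108.2181909 ]
top [[331.0, 198.0], [331.0, 203.0], [348.0, 205.0], [348.0, 200.0]] [[291.4, 270.3, 319.1, 307.2], [323.7, 200.6, 350.8, 235.9]]
side [[274.0, 164.0], [280.0, 161.0], [284.0, 153.0], [278.0, 156.0]] [[326.9, 204.2, 375.3, 230.1], [273.6, 156.1, 309.9, 193.4]]
```

Run:
```python
from h import *
T=toolT();G=np.array([562,-161.5,108.]);Rn=Rt(174.3,20);z=Rn.as_matrix()[:,2];print(r.sense()["clock"])
for d in(-90,-40,0,25,37):print(d,go(G+d*z,Rn,T))
```

```text
10.675
-90 ([0.0205, -0.0034, 0.0438], [0.36, 0.17, 0.96])
-40 ([0.0207, -0.0037, 0.0938], [0.36, 0.17, 0.96])
0 ([0.0208, -0.004, 0.1338], [0.36, 0.17, 0.96])
25 ([0.0209, -0.0041, 0.1588], [0.36, 0.17, 0.96])
37 ([0.0209, -0.0042, 0.1708], [0.36, 0.17, 0.96])
```

Call:
carry_out --delta_pos '[[0.012,-0.002,0.022],[0.0205,-0.0035,0.044],[0.0205,-0.0035,0.07],[0.0205,-0.0035,0.094],[0.021,-0.004,0.115],[0.021,-0.004,0.134],[0.021,-0.004,0.134]]' --rot '[[0.2,0.1,0.5],[0.4,0.2,1],[0.4,0.2,1],[0.4,0.2,1],[0.4,0.2,1],[0.4,0.2,1],[0.4,0.2,1]]'

```text
clock: 11.55
eef_pos: [561.2, -161.6, 106.4]
tcp_rot: [3.141, 0.346, 3.041]
contact_force: [0.2, -0.5, 1.1]
opening: 0.991
grasp_force: 0.0
```

Call:
carry_out --delta_pos '[[0,0,0.009],[0,0,0.018],[0,0,0.027],[0,0,0.037],[0,0,0.037],[0,0,0.037]]' --rot '[[0,0,0],[0,0,0],[0,0,0],[0,0,0],[0,0,0],[0,0,0]]'

```text
clock: 12.3
eef_pos: [574.2, -163.2, 72.8]
tcp_rot: [-3.141, 0.348, 3.041]
contact_force: [-0.3, -0.3, -0.4]
opening: 0.996
grasp_force: 0.0
```

Run:
```python
from h import *
s=r.sense();print(s["eef_pos"],s["tcp_rot"],s["qpos"],s["contact_force"])
a=r.grab_frame("wrist")[100:,130:430];b=r.grab_frame("side")[130:235,230:360]
cv2.imwrite("pics/w6.png",np.hstack([cv2.resize(a,(375,400)),cv2.resize(b,(425,343))[:, :] if 0 else cv2.copyMakeBorder(cv2.resize(b,(425,343)),0,57,0,0,0)]))
```

```text
[ 574.2048535  -163.24990067   72.82094798] [-3.14119668  0.34817563  3.04065181] [-0.32240133  0.39593764  2.07129134  0.22425161  0.34189167 -1.99102377] [-0.31056846 -0.26771504 -0.41282074]
```

View pics/w6.png

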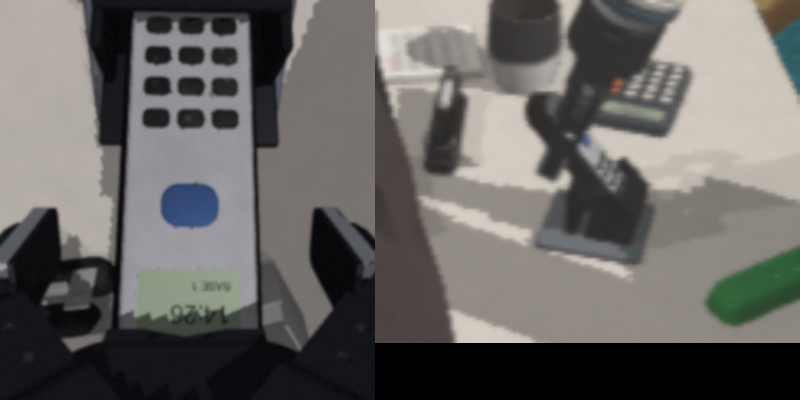

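The fingers straddle the handset, well centred and reaching past its back, with no contact force. I'll close now.

Call:
carry_out --delta_pos '[[0,0,0],[0,0,0],[0,0,0],[0,0,0],[0,0,0],[0,0,0]]' --rot '[[0,0,0],[0,0,0],[0,0,0],[0,0,0],[0,0,0],[0,0,0]]' --claw 0.0 --grip_force 50

```text
clock: 13.15
eef_pos: [574.4, -163.3, 73.1]
tcp_rot: [-3.141, 0.349, 3.041]
contact_force: [-1.1, 0.3, 4.6]
opening: 0.518
grasp_force: 50.4
```

Run:
```python
from h import *
T=toolT();u=np.array([np.cos(np.radians(-5.7)),np.sin(np.radians(-5.7)),0]);xh=u*np.sin(np.radians(40))+np.array([0,0,1])*np.cos(np.radians(40))
print("xh in tool",T[:3,:3].T@xh, r.sense()["wrist_torque"])
```

```text
xh in tool [-8.65880165e-01  6.69882040e-04 -5.00251029e-01] [0.06586569 0.16258688 0.08941168]
```

Call:
carry_out --delta_pos '[[-0.009,0,-0.005],[-0.017,0,-0.01],[-0.026,0,-0.015],[-0.035,0,-0.02],[-0.043,0,-0.025],[-0.052,0,-0.03],[-0.061,0,-0.035],[-0.069,0,-0.04]]' --rot '[[0,0,0],[0,0,0],[0,0,0],[0,0,0],[0,0,0],[0,0,0],[0,0,0],[0,0,0]]'

```text
clock: 14.15
eef_pos: [625.8, -168.5, 134.7]
tcp_rot: [-3.141, 0.349, 3.041]
contact_force: [-0.2, -0.1, -2.6]
opening: 0.512
grasp_force: 50.9
```

Call:
carry_out --delta_pos '[[-0.01,0,-0.02],[-0.02,0,-0.04],[-0.03,0,-0.06],[-0.03,0,-0.06],[-0.03,0,-0.06]]' --rot '[[0,0,0],[0,0,0],[0,0,0],[0,0,0],[0,0,0]]'

```text
clock: 14.78
eef_pos: [632.3, -169.0, 199.8]
tcp_rot: [-3.141, 0.347, 3.041]
contact_force: [-0.4, 0.1, -1.1]
opening: 0.512
grasp_force: 51.1
```

Run:
```python
from h import *
s=r.sense();T=toolT(s);print(s["qpos"],s["contact_force"],s["wrist_torque"])
# final: rotate +50 about tool y; TCP placed so the handset (30 mm behind the tips side) back is ~200 up
Rn=R.from_matrix(T[:3,:3])*R.from_rotvec([0,50,0],degrees=True)
G=T[:3,3]-37*T[:3,2];print("G now",G)
Gt=np.array([530,-155,212.]);print(go(Gt+37*Rn.as_matrix()[:,2],Rn,T))
```

```text
[-0.29832427  0.27852482  1.86640946  0.10892279  0.65846929 -1.84289349] [-0.41473174  0.07401022 -1.0608691 ] [0.01460991 0.2198044  0.00551088]
G now [ 619.77775342 -167.69677021  234.60897455]
([0.1212, 0.0036, -0.0228], [0.0, 50.0, 0.0])
```

Call:
carry_out --delta_pos '[[0.008,0,-0.001],[0.016,0.001,-0.001],[0.024,0.001,-0.002],[0.032,0.002,-0.002],[0.04,0.002,-0.003],[0.048,0.002,-0.003],[0.056,0.003,-0.004],[0.064,0.003,-0.004]]' --rot '[[0,6,0],[0,12,0],[0,18,0],[0,25,0],[0,31,0],[0,37,0],[0,44,0],[0,50,0]]'

```text
clock: 15.78
eef_pos: [571.5, -159.8, 181.1]
tcp_rot: [-3.142, -0.529, 3.041]
contact_force: [-0.4, -0.0, -2.1]
opening: 0.519
grasp_force: 51.1
```

Call:
carry_out --delta_pos '[[0,0,0],[0,0,0],[0,0,0],[0,0,0]]' --rot '[[0,0,0],[0,0,0],[0,0,0],[0,0,0]]'

```text
clock: 16.27
eef_pos: [572.0, -160.0, 183.3]
tcp_rot: [-3.141, -0.522, 3.04]
contact_force: [-0.4, -0.4, -1.0]
opening: 0.513
grasp_force: 51.1
```

Run:
```python
from h import *
s=r.sense();T=toolT(s);print(s["eef_pos"],np.degrees(s["tcp_rot"]),s["contact_force"],s["opening"],s["qvel"].max());print("G",T[:3,3]-37*T[:3,2])
# handset keypad edges in wrist view: compare level model vs mask for tilt check
yaw=-5.7;u=np.array([np.cos(np.radians(yaw)),np.sin(np.radians(yaw)),0]);v=np.array([-u[1],u[0],0])
G=T[:3,3]-37*T[:3,2]
im=r.grab_frame("wrist");cv2.imwrite("pics/w7.png",im)
for d in r.recognise("handset","wrist"):print(d)
F=[G+[0,0,11.5]+u*a+v*b for a,b in((42,23),(42,-23),(-100,-23),(-100,23))]
print("pred",np.round(proj("wrist",F,T)).tolist())
for c in("side","top"):
  i2=r.grab_frame(c);cv2.imwrite(f"pics/{c}7.png",i2)
  for d in r.recognise("handset",c):print(c,d)
  print("pred",np.round(proj(c,F,T)).tolist())
```

```text
[ 571.96622894 -160.03903799  183.30876698] [-179.96642454  -29.93589215  174.18028344] [-0.4119419  -0.42826491 -1.03425092] 0.513414668117742 0.005639646870469667
G [ 590.33739365 -161.88970575  215.37238088]
{'box': [216.9, 81.4, 336.8, 366.4], 'p': 0.97}
{'box': [262.5, 42.8, 371.1, 140.7], 'p': 0.86}
{'box': [518.5, 163.5, 559.1, 282.1], 'p': 0.28}
pred [[359.0, 466.0], [201.0, 466.0], [221.0, 54.0], [337.0, 54.0]]
side {'box': [329.2, 203.8, 373.1, 228.5], 'p': 0.97}
side {'box': [278.9, 128.4, 315.8, 148.1], 'p': 0.81}
pred [[262.0, 134.0], [267.0, 127.0], [316.0, 133.0], [313.0, 141.0]]
top {'box': [294.2, 269.3, 306.8, 277.1], 'p': 0.64}
pred [[335.0, 178.0], [354.0, 179.0], [350.0, 238.0], [331.0, 236.0]]
```

Run:
```python
from h import *
def elev(m,T,r0,r1):
    rows=np.arange(r0,r1,3);L=np.array([np.flatnonzero(m[y])[[0,-1]] for y in rows]).astype(float);L[:,1]+=1
    a=np.polyfit(rows,L[:,0],1);b=np.polyfit(rows,L[:,1],1);y=(b[1]-a[1])/(a[0]-b[0]);x=np.polyval(a,y)
    i,P=cam("wrist",T);d=P[:3,:3]@[(x-i["cx"])/i["fx"],(y-i["cy"])/i["fy"],1];d/=np.linalg.norm(d)
    print("widths",np.polyval(b-a,[r0,r1]),"resid",np.std(L[:,0]-np.polyval(a,rows)),"elev",np.degrees(np.arcsin(d[2])),"head",np.degrees(np.arctan2(d[1],d[0])))
elev(np.load("m5.npz")["handset"],np.load("T5.npy"),110,215)
T=toolT();r.grab_frame("wrist");d=r.cut_out("handset","wrist")[0];print(d["box"],d["p"]);m=d["mask"]
for y in range(70,380,20):
    f=np.flatnonzero(m[y]);print(y,f[[0,-1]] if len(f) else None,end=" ")
elev(m,T,110,240)
# grey face by threshold too
im=cv2.imread("pics/w7.png");hsv=cv2.cvtColor(im,40);print()
print(im[60:240:10,280].mean(1).round().tolist())
for y in range(100,250,15):print(y,np.round(im[y,195:360:5].mean(1)).astype(int).tolist())
```

```text
widths [50.19047619 54.21008403] resid 0.3925985907531801 elev -48.843433171270604 head 173.17763926515423
[264.1, 42.8, 369.8, 141.3] 0.85
70 [263 323] 90 [319 349] 110 [328 367] 130 [332 365] 150 None 170 None 190 None 210 None 230 None 250 None 270 None 290 None 310 None 330 None 350 None 370 None Traceback (most recent call last):
  File "<stdin>", line 11, in <module>
  File "<stdin>", line 3, in elev
IndexError: index 0 is out of bounds for axis 0 with size 0
```

Run:
```python
from h import *
T=toolT();r.grab_frame("wrist")
for d in r.cut_out("handset","wrist"):
    print(d["box"],d["p"])
    if d["box"][3]>300: m=d["mask"]
L=[];
for y in range(80,370,12):
    f=np.flatnonzero(m[y]);L.append((y,*f[[0,-1]]) if len(f) else (y,))
print(L)
for r0,r1 in((100,250),(100,300),(130,330)):
    rows=np.arange(r0,r1,3);E=np.array([np.flatnonzero(m[y])[[0,-1]] for y in rows]).astype(float);E[:,1]+=1
    a=np.polyfit(rows,E[:,0],1);b=np.polyfit(rows,E[:,1],1);y=(b[1]-a[1])/(a[0]-b[0]);x=np.polyval(a,y)
    i,P=cam("wrist",T);d=P[:3,:3]@[(x-i["cx"])/i["fx"],(y-i["cy"])/i["fy"],1];d/=np.linalg.norm(d)
    print(np.polyval(b-a,[r0,r1]),np.std(E[:,0]-np.polyval(a,rows)),np.std(E[:,1]-np.polyval(b,rows)),"elev",np.degrees(np.arcsin(d[2])),np.degrees(np.arctan2(d[1],d[0])))
```

```text
[215.0, 77.8, 334.4, 370.0] 0.79
[(80, np.int64(259), np.int64(296)), (92, np.int64(241), np.int64(321)), (104, np.int64(236), np.int64(326)), (116, np.int64(232), np.int64(328)), (128, np.int64(230), np.int64(331)), (140, np.int64(229), np.int64(331)), (152, np.int64(229), np.int64(330)), (164, np.int64(228), np.int64(331)), (176, np.int64(227), np.int64(332)), (188, np.int64(227), np.int64(332)), (200, np.int64(226), np.int64(332)), (212, np.int64(224), np.int64(333)), (224, np.int64(225), np.int64(333)), (236, np.int64(224), np.int64(333)), (248, np.int64(223), np.int64(334)), (260, np.int64(222), np.int64(334)), (272, np.int64(223), np.int64(333)), (284, np.int64(222), np.int64(334)), (296, np.int64(220), np.int64(334)), (308, np.int64(220), np.int64(334)), (320, np.int64(220), np.int64(335)), (332, np.int64(219), np.int64(335)), (344, np.int64(217), np.int64(336)), (356, np.int64(217), np.int64(335)), (368, np.int64(269), np.int64(284))]
[ 95.77647059 113.17142857] 1.0453633979882506 1.0233959427818147 elev -5.035662321721611 173.30948751369982
[ 96.82791923 116.29209567] 1.029508873840878 1.0612589854593304 elev -2.219563463564737 173.25431486994572
[102.0785777  116.99596935] 0.4429349874518455 0.532256871210832 elev 1.6150752397512664 173.25718104450272
```

The handset is level within about 2°, its back is about 204 mm up, the grip is firm and the arm is still. I'm handing in.

```bash
python3 -c "
from rig import r
print(r.sign_off())"
```

```text
the job is handed in; nothing more can be done
None
```

The volume knob is turned off at its anticlockwise stop, and the handset is held still, level within about 2°, keypad up, about 20 cm above the counter; the mug, stapler, stamp and spool were not touched, and the job is handed in.

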